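# Open the coffee-pod chest into its catch and put a pod away

## Robot

A 6-joint arm with a two-finger parallel gripper is mounted at the origin on the work surface. World frame = base frame: x ahead of the robot, y to its left, z up, the work surface at z = 0. Lengths are in m, angles in degrees, forces in N, time in s.
With the tool pointing down it reaches from about 0.275 to 0.975 m from the base axis. Payload 8.4 kg.
Tool frame: the origin (TCP) lies at the very end of the fingers, on their centre line; the grasp point (between the pads) lies 19 mm behind it; z points along the fingers, y is the line along which they close (so a half turn about z gives the same grasp; the last joint's range is limited). The gripper opens to 92 mm and grips with 3 to 60 N. Pads are 20 mm wide; open, the fingers measure 128 mm over their backs; the gripper's body (75 mm by 189 mm) begins 69 mm behind the grasp point.
Start: joints at [68.789, 20.225, 93.587, -0, 66.188, -0.138], TCP at [0.225, 0.583, 0.215] pointing down, gripper open.
Joint ranges: [-150.9, 150.9], [-52.94, 120.26], [3.33, 152.33], [-74.26, 254.26], [0, 154.13], [-172.89, 172.89]. Speed limits (degrees/s): [127.2, 127.2, 159.86, 180, 180, 180].

## Interface

Orientations are given as [roll, pitch, yaw] about the fixed x, y, z axes, in that order (R = Rz(yaw) Ry(pitch) Rx(roll)).
In Python, from cell import status, vision, ticket gives the robot as it stands. The module is installed in compiled form; this text tells all that it offers.
- The arm moves only by the tool send_rows, never from a script. Its argument "motion" is a list that holds one entry, the list of rows, each a list of 6 numbers: the shift along the tool's x, y, z in cm, then the turn, a rotation vector about the tool's x, y, z in degrees. In form: [[[dx, dy, dz, wx, wy, wz], ...]]. A call has exactly 10 rows; each row shifts and turns the commanded pose from where the row before left it, along the tool's axes as they then stand; what a row does not reach is not made up. A row lasts 1/8 s, in which the tool goes at most 62.5 mm and 10.7 degrees, less where a joint would pass 70% of its speed; a pose out of reach is approached as far as the arm can. A call is refused whole if a number of a shift passes 6.25 or a number of a turn 10.7, either way. A call with a gripper value outside its range is refused whole. "gripper" is the finger opening in cm, from 0 to 9.19, set as the call begins (left out, the last holds). The fingers move at their own pace and stop on an object; the grip force is fixed at half the most. Time passes only in rows, so rows that do not move let the fingers close, or fill a call up. It gives the time, the measured TCP pose, the force, the opening and the grip force at its end, in the units of the state.
- status.get_state(): the state, without advancing time (a new reading comes with each control period).
- vision.get_image(name): name is "scene" or "top" or "wrist"; returns (picture, depth): 400x640x3 uint8, blue, green, red; 400x640 float32, m along the optical axis (not along the pixel's ray), 0 where there is no reading.
- vision.calibration(name): a dict with "fx", "fy", "cx", "cy" (pixels), "world_to_cam" (4x4, takes a point from world to camera coordinates). Camera axes: x right, y down, z forward; pixel columns grow to the right and rows downward; lengths in m; the calibration is good to about 2 mm. The wrist camera is an equidistant fisheye: a pixel r from the principal point sees the ray r / f radians off the axis. A picture is of the moment at which its call begins: read the wrist's pose just before it. calibration takes no time and is no camera call; for the wrist camera it gives the pose at the moment of the call.
- ticket.sign_off(): hands the job in; it is judged then, once.
The state is a dict: "time_s": time; "joint_pos": joint angles; "qvel": joint speeds; "tau": joint torques, N m; "ee_pos": TCP position; "orientation": TCP orientation; "contact_force": force on the tool from outside, world axes, zero at the start; "wrist_torque": the same for the moment, N m; "finger_gap": finger opening in m; "grip_force": force on a finger pad.
Only numpy, scipy, OpenCV 4.12 (cv2) and the standard library are available. Lean on these libraries where they do the work, as an engineer would, in place of code of your own. Each camera call takes 0.05 s, during which the arm holds its last target. There are 200 camera calls.

## Task

Open the lid of the wooden coffee-pod chest all the way: swing it over by its bar, then loosen your grip and push the bar with one finger, gently, through the stiff friction catch until it meets the hard stop, without forcing it. Then put the loose coffee pod from the counter into the empty well, fully home and upright, leaving the lid open and the other pod, the mug and the jar where they are.

Things in the scene. Friction and masses are not known exactly. Their poses are not given: they have to be found in the camera images.
- chest: fixed wooden pod chest, 160 (own x) x 260 (own y) x 85 mm high, walls 6 mm, open-topped under its lid; origin at the centre of its underside. Own x points from the front (bar side) to the hinge side, own z up. Its hinge side is turned roughly to the robot's left. Inside is a grey plate with two wells, its top 40 mm above the counter
- lid_hinge (a point): centre of the hinge axis, 89 mm above the counter, 83 mm behind the chest's centre along own x; the axis runs along own y. The stiff hinge lets the lid stay where it is left; moving it takes 2 to 5 N at the bar. The hinge is worn: the lid meets the catch at a total angle anywhere from 1.60 to 1.96 rad, other each time, to be felt
- catch (a joint): how far the lid's friction catch has been pushed in, rad: 0 (read with an error of up to 0.03) until the opening lid meets it, 0.06 at the stop. It gives way at about 9 N of push at the bar, moves with the lid (13 mm at the bar in all) and stays where it is pushed. Past 0.06 the stop holds: the push rises by about 1.5 N per mm, and the catch may read up to 0.1
- lid_bar (a point): middle of the lid's dark steel pull bar: round, 12 mm thick, 110 mm long, parallel to the hinge, 214 mm from its axis, held 48 mm clear of the lid's front edge by two end legs (lid 10 mm thick, about 0.3 kg). Its axes turn with the lid: y along the bar, z square to the lid (up when closed), so z's tilt from vertical is the lid's total angle, catch included
- empty_well (a point): centre of the mouth of the empty well: round, 46 mm wide, 28 mm deep, mouth in the plate's top face 40 mm above the counter, at +55 mm on the chest's own y
- pod: the loose coffee pod standing on the counter, white with a copper-coloured top, 30 g, 44 mm high: an upper band 48 mm wide and 22 mm high over a tapered foot 41 to 35 mm wide, 22 mm high. Origin at the centre of its underside. Home in a well, the band's lower edge rests on the plate, so the underside lies 22 mm below the plate's top
- stored_pod: same kind of pod with a green top, already home in the other well (at -55 mm on the chest's own y); leave it
- mug: blue mug on the counter, 80 mm wide, 95 mm high, with a handle; origin at the centre of its underside; leave it
- jar: amber glass jar on the counter, 64 mm wide, 100 mm high; origin at the centre of its underside; leave it

How it is judged:
By the outcome, as a careful person would: the job done as asked, in the order asked, and still so for the second after the job is handed in, with the robot touching nothing.
It also fails if it takes over 72 s, if anything falls off the work surface, if the arm or the gripper's body presses on something with over 40 N, if the wrist force passes 120 N, or if a joint passes its speed limit or range.

## Working session

There is one attempt and no reset: what is moved stays moved. The work goes in short steps, Python scripts to look and compute and a tool call to move; the robot and the scene stay as the last step left them, time stands still between calls to the robot, and variables do not carry over. Pictures are saved under pics/ and viewed, at most 10 in all, crops included, and the job is handed in when it is done.

Besides the shell and the picture viewer there is one more tool, called after "Emit:" by a JSON object that holds its "op" and its "data". send_rows: Moves the arm, as the interface text tells. Its arguments: {"type":"object","properties":{"motion":{"type":"array","items":{"type":"array","items":{"type":"array","items":{"type":"number"}}}},"gripper":{"type":"number"}},"required":["motion"]}

```bash
mkdir -p pics
python3 - <<'E'
from cell import status, vision
import cv2,numpy as np
print(status.get_state())
for n in ("top","scene"):
    im,d=vision.get_image(n); c=vision.calibration(n)
    cv2.imwrite(f"pics/{n}0.png",im); np.savez(f"{n}0.npz",im=im,d=d,W=c["world_to_cam"],k=[c["fx"],c["fy"],c["cx"],c["cy"]])
    print(n,c)
E
```

```text
{'time_s': 0.0, 'joint_pos': array([ 6.87881263e+01,  2.02633651e+01,  9.36274951e+01,  3.31117932e-04,
        6.61891299e+01, -1.38699278e-01]), 'qvel': array([0.01886363, 0.01384272, 0.00126674, 0.04058507, 0.02034435,
       0.01555886]), 'tau': array([-1.57937989e-04, -5.93847227e+01, -3.34228277e+01,  6.96488866e-02,
        2.35569041e-02, -1.17826462e-04]), 'ee_pos': array([0.22455762, 0.58273942, 0.21386594]), 'orientation': array([-1.79920011e+02, -4.96382902e-04,  1.58926691e+02]), 'contact_force': array([-0.09090557,  0.9137022 , -0.9968778 ]), 'wrist_torque': array([ 0.02508684,  0.02809001, -0.01873633]), 'grip_force': 0.0, 'finger_gap': 0.09203807715240678}
top {'fx': 404.267555635107, 'fy': 404.267555635107, 'cx': 327.20055204191067, 'cy': 197.52446752734554, 'world_to_cam': array([[ 0.0337907 , -0.99941748, -0.00478519, -0.14723458],
       [-0.97784188, -0.03207071, -0.20687368,  0.54119118],
       [ 0.20659971,  0.01166956, -0.97835596,  0.75462399],
       [ 0.        ,  0.        ,  0.        ,  1.        ]])}
scene {'fx': 364.00587198819267, 'fy': 364.00587198819267, 'cx': 324.2553663327076, 'cy': 197.70929836299848, 'world_to_cam': array([[ 0.58886255,  0.80820579, -0.00665495, -0.20272941],
       [ 0.64100544, -0.47202321, -0.60523229, -0.35798624],
       [-0.49229353,  0.35213277, -0.7960211 ,  1.09255864],
       [ 0.        ,  0.        ,  0.        ,  1.        ]])}
```

View pics/top0.png

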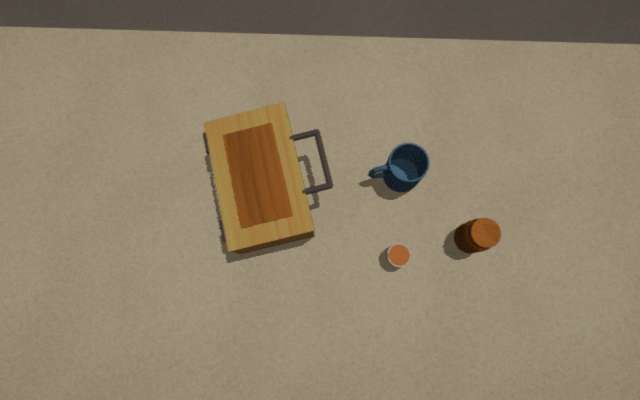

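View pics/scene0.png

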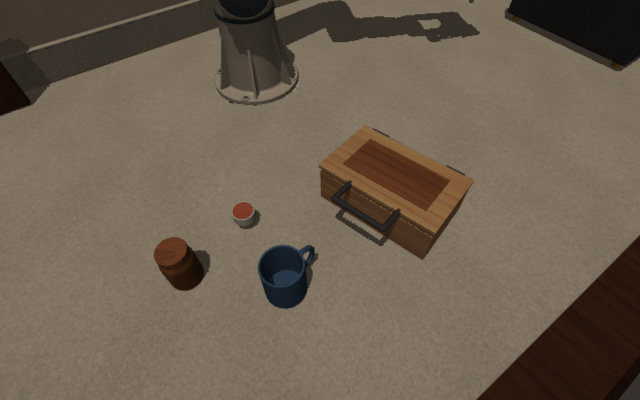

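The top view shows the chest with lid corners about (205,122), (285,104), (313,235) and (228,250). The bar runs (318,132)–(330,187), the pod is at (399,256), the mug at (407,165) and the jar at (485,235). The scene view agrees.

```bash
cat > h.py <<'E'
import numpy as np,cv2
def load(n):
    f=np.load(n+".npz"); return f["im"],f["d"],f["W"],f["k"]
def plane(W,k,u,v,z):
    r=W[:3,:3].T@np.array([(u-k[2])/k[0],(v-k[3])/k[1],1]); o=-W[:3,:3].T@W[:3,3]
    return o+r*(z-o[2])/r[2]
def cloud(d,W,k):
    v,u=np.mgrid[:d.shape[0],:d.shape[1]]
    c=np.stack([(u-k[2])/k[0]*d,(v-k[3])/k[1]*d,d],-1)
    return (c-W[:3,3])@W[:3,:3]
E
python3 - <<'E'
from h import *
im,d,W,k=load("top0")
P=cloud(d,W,k); hsv=cv2.cvtColor(im,cv2.COLOR_BGR2HSV)
# lid
z=P[...,2]; m=((z>.08)&(z<.115)&(d>0)).astype(np.uint8); m[:,345:]=0
n,l,s,c=cv2.connectedComponentsWithStats(m)
i=1+np.argmax(s[1:,4]); pts=np.argwhere(l==i)
print("lid comp",s[i],"z med",np.median(z[l==i]))
wood=(l==i)&(hsv[...,1]>90)&(hsv[...,2]>60)
zl=np.median(z[wood]); print("lid z",zl)
wm=cv2.morphologyEx(wood.astype(np.uint8),cv2.MORPH_OPEN,np.ones((9,9)))
uv=np.argwhere(wm>0)[:,::-1]
w=np.array([plane(W,k,u,v,.095)[:2] for u,v in uv]).astype(np.float32)
print("rect",cv2.minAreaRect(w))
bar=np.zeros_like(m); sub=(hsv[...,2]<75)&(z>.07)&(d>0); bar[95:205,314:336]=sub[95:205,314:336]
uv=np.argwhere(bar>0)[:,::-1]; print("bar n",len(uv),"z",np.percentile(z[bar>0],[10,50,90]))
w=np.array([plane(W,k,u,v,np.percentile(z[bar>0],60))[:2] for u,v in uv]).astype(np.float32); print("bar rect",cv2.minAreaRect(w))
for nm,(u0,u1,v0,v1),zz,zmin in (("pod",(375,425,230,280),.044,.03),("mug",(365,440,135,200),.095,.08),("jar",(445,510,210,260),.1,.085)):
    mm=np.zeros_like(m); mm[v0:v1,u0:u1]=((z>zmin)&(d>0))[v0:v1,u0:u1]
    uv=np.argwhere(mm>0)[:,::-1]; w=np.array([plane(W,k,u,v,zz)[:2] for u,v in uv]).astype(np.float32)
    print(nm,len(uv),"z",np.percentile(z[mm>0],[50,95]),cv2.minEnclosingCircle(w),cv2.minAreaRect(w))
E
```

```text
lid comp [  203   102   131   150 12292] z med 0.10301691981308853
lid z 0.10282816607209556
rect ((0.5792748928070068, 0.008121609687805176), (0.2679159641265869, 0.16775941848754883), 15.748940467834473)
bar n 317 z [0.10765968 0.10977979 0.11171985]
bar rect ((0.6063135266304016, -0.11819761246442795), (0.12317327409982681, 0.03203674405813217), 2.323552131652832)
pod 474 z [0.04455794 0.04708317] ((0.43749040365219116, -0.27367639541625977), 0.024779364466667175) ((0.4376029372215271, -0.2735753357410431), (0.04671122506260872, 0.04837819188833237), 15.668882369995117)
mug 466 z [0.09295405 0.09673939] ((0.6096860766410828, -0.2752282917499542), 0.05092090740799904) ((0.6135450005531311, -0.2823164463043213), (0.08406732976436615, 0.08242911845445633), 61.526161193847656)
jar 772 z [0.10002826 0.10215019] ((0.47921252250671387, -0.4241364300251007), 0.03008420020341873) ((0.4799617826938629, -0.4239855408668518), (0.05407845228910446, 0.05851704627275467), 1.8925856351852417)
```

```bash
cat > go.py <<'E'
# plan rows from present pose to target: go.py x y z yaw [tiltabout tool x] nrows
import sys,numpy as np
from scipy.spatial.transform import Rotation as Ro
def plan(p,yaw,tilt=0,n=10):
    from cell import status
    s=status.get_state(); p0=s["ee_pos"]; R0=Ro.from_euler("xyz",s["orientation"],degrees=True)
    R1=Ro.from_euler("xyz",[180,0,yaw],degrees=True)*Ro.from_euler("x",tilt,degrees=True)
    w=(R0.inv()*R1).as_rotvec(degrees=True)/n; d=(np.array(p)-p0)/n*100
    R=R0
    for i in range(n):
        print([round(float(x),2) for x in list(R.inv().apply(d))+list(w)],end=", \n")
        R=R*Ro.from_rotvec(w,degrees=True)
    print(s["time_s"],p0.round(4),s["orientation"].round(2),s["contact_force"].round(1),s["finger_gap"])
if __name__=="__main__":
    a=list(map(float,sys.argv[1:])); plan(a[:3],a[3],n=int(a[4]) if len(a)>4 else 10)
E
python3 go.py 0.612 -0.118 0.25 15.75 20
```

```text
[-3.07, -2.57, -0.18, -0.0, 0.0, 7.16], 
[-3.36, -2.17, -0.18, -0.0, 0.0, 7.16], 
[-3.61, -1.73, -0.18, -0.0, 0.0, 7.16], 
[-3.8, -1.27, -0.18, -0.0, 0.0, 7.16], 
[-3.93, -0.79, -0.18, -0.0, 0.0, 7.16], 
[-3.99, -0.29, -0.18, -0.0, 0.0, 7.16], 
[-4.0, 0.21, -0.18, -0.0, 0.0, 7.16], 
[-3.94, 0.7, -0.18, -0.0, 0.0, 7.16], 
[-3.82, 1.19, -0.18, -0.0, 0.0, 7.16], 
[-3.65, 1.66, -0.18, -0.0, 0.0, 7.16], 
[-3.41, 2.1, -0.18, -0.0, 0.0, 7.16], 
[-3.12, 2.51, -0.18, -0.0, 0.0, 7.16], 
[-2.79, 2.88, -0.18, -0.0, 0.0, 7.16], 
[-2.41, 3.2, -0.18, -0.0, 0.0, 7.16], 
[-1.99, 3.48, -0.18, -0.0, 0.0, 7.16], 
[-1.54, 3.7, -0.18, -0.0, 0.0, 7.16], 
[-1.07, 3.86, -0.18, -0.0, 0.0, 7.16], 
[-0.58, 3.96, -0.18, -0.0, 0.0, 7.16], 
[-0.08, 4.0, -0.18, -0.0, 0.0, 7.16], 
[0.42, 3.98, -0.18, -0.0, 0.0, 7.16], 
0.1 [0.2246 0.5828 0.2139] [-179.93    0.    158.92] [-0.2 -0.3  0. ] 0.09194669809978005
```

Emit:
{"op": "send_rows", "data": {"motion": [[[-3.1,-2.6,-0.2,0,0,7.2],[-3.4,-2.2,-0.2,0,0,7.2],[-3.6,-1.7,-0.2,0,0,7.2],[-3.8,-1.3,-0.2,0,0,7.2],[-3.9,-0.8,-0.2,0,0,7.2],[-4.0,-0.3,-0.2,0,0,7.2],[-4.0,0.2,-0.2,0,0,7.2],[-3.9,0.7,-0.2,0,0,7.2],[-3.8,1.2,-0.2,0,0,7.2],[-3.6,1.7,-0.2,0,0,7.2]]]}}

```text
time_s: 1.35
ee_pos: [0.4179, 0.2313, 0.2345]
orientation: [-180.0, 0.0, 86.7]
contact_force: [0.5, -0.0, 0.1]
finger_gap: 0.0922
grip_force: 0.0
```

Emit:
{"op": "send_rows", "data": {"motion": [[[-3.4,2.1,-0.2,0,0,7.2],[-3.1,2.5,-0.2,0,0,7.2],[-2.8,2.9,-0.2,0,0,7.2],[-2.4,3.2,-0.2,0,0,7.2],[-2.0,3.5,-0.2,0,0,7.2],[-1.5,3.7,-0.2,0,0,7.2],[-1.1,3.9,-0.2,0,0,7.2],[-0.6,4.0,-0.2,0,0,7.2],[-0.1,4.0,-0.2,0,0,7.2],[0.4,4.0,-0.2,0,0,7.2]]]}}

```text
time_s: 2.6
ee_pos: [0.6083, -0.1221, 0.2543]
orientation: [-180.0, 0.0, 14.7]
contact_force: [0.4, 0.1, -0.5]
finger_gap: 0.0918
grip_force: 0.0
```

Run:
```python
from cell import status, vision
import cv2,numpy as np
s=status.get_state(); print(s["time_s"],s["ee_pos"],s["orientation"])
c=vision.calibration("wrist"); im,d=vision.get_image("wrist")
cv2.imwrite("pics/w1.png",im); np.savez("w1.npz",im=im,d=d,W=c["world_to_cam"],k=[c["fx"],c["fy"],c["cx"],c["cy"]])
W=c["world_to_cam"]; print(-W[:3,:3].T@W[:3,3],W[2,:3],c["fx"])
```

```text
2.6 [ 0.60834158 -0.12208107  0.25429183] [-1.79980487e+02  3.01407051e-02  1.46828079e+01]
[ 0.67613161 -0.10484421  0.4239232 ] [-0.2389957  -0.06181678 -0.96905095] 309.70691628693146
```

View pics/w1.png

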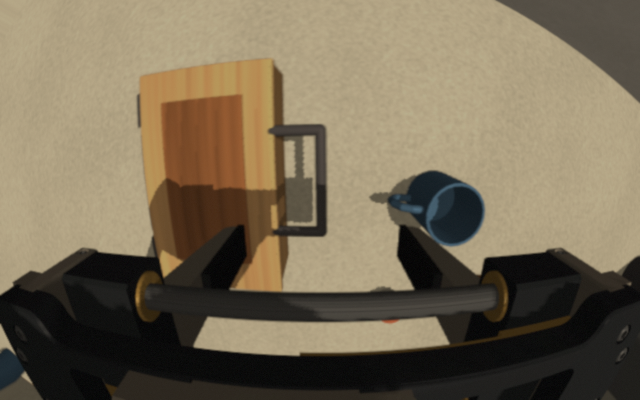

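The wrist view shows the bar as a vertical dark band, columns 316–326 and rows 126–235, with the mug at (445,210). I'll fit the bar line here and in the top view and triangulate it.

```bash
cat >> h.py <<'E'
def fray(W,k,u,v):
    x,y=(u-k[2])/k[0],(v-k[3])/k[1]; r=np.hypot(x,y); c=np.array([x/r*np.sin(r),y/r*np.sin(r),np.cos(r)]) if r>0 else np.array([0,0,1.])
    return -W[:3,:3].T@W[:3,3], W[:3,:3].T@c
def fplane(W,k,u,v,z):
    o,r=fray(W,k,u,v); return o+r*(z-o[2])/r[2]
E
python3 - <<'E'
from h import *
im,d,W,k=load("w1"); V=cv2.cvtColor(im,cv2.COLOR_BGR2HSV)[...,2]
def rowmid(V,v,u0,u1,t):
    x=np.where(V[v,u0:u1]<t)[0]; return (u0+x.mean(),len(x)) if len(x) else (np.nan,0)
rows=range(140,226,6); pix=[(*rowmid(V,v,306,338,60),v) for v in rows]
print("widths",[p[1] for p in pix], [V[180,300:345:3].tolist()])
for z in (.089,.094,.104):
    w=np.array([fplane(W,k,u,v,z)[:2] for u,n,v in pix if n])
    f=cv2.fitLine(w.astype(np.float32),cv2.DIST_L2,0,.001,.001).ravel(); print("wrist z",z,"dir",np.degrees(np.arctan2(f[1],f[0])),"pt",f[2:])
    ends=[fplane(W,k,u,v,z)[:2] for u,v in ((321,125),(321,236))]; print(" ends",ends,np.linalg.norm(ends[0]-ends[1]))
# lid front & side corners
print("depthz at bar")
v,u=180,321
o,r=fray(W,k,u,v)
cz=W[2,:3]@r
print((o+r*d[v,u]/cz), "lid", [ (lambda o,r:(o+r*d[b,a]/(W[2,:3]@r)).round(4))(*fray(W,k,a,b)) for a,b in((255,130),(200,130),(260,200),(160,80))])
for z in (.095,.1): print("lid corners",z,[fplane(W,k,a,b,z)[:2].round(4) for a,b in ((141,75),(271,59))])
imt,dt,Wt,kt=load("top0"); Vt=cv2.cvtColor(imt,cv2.COLOR_BGR2HSV)[...,2]
pt=[(*rowmid(Vt,v,312,336,75),v) for v in range(140,184,4)]; print("top widths",[p[1] for p in pt])
for z in (.089,.094,.104):
    w=np.array([plane(Wt,kt,u,v,z)[:2] for u,n,v in pt if n])
    f=cv2.fitLine(w.astype(np.float32),cv2.DIST_L2,0,.001,.001).ravel(); print("top z",z,"dir",np.degrees(np.arctan2(f[1],f[0])),"pt",f[2:])
E
```

```text
widths [0, 0, 0, 0, 0, 0, 0, 1, 8, 9, 9, 9, 9, 8, 8] [[96, 95, 93, 93, 130, 126, 63, 75, 73, 151, 178, 175, 178, 174, 174]]
wrist z 0.089 dir 18.670237 pt [ 0.5884417 -0.126642 ]
 ends [array([ 0.67234542, -0.10507624]), array([ 0.55048949, -0.13710931])] 0.1259959684350464
wrist z 0.094 dir 18.669947 pt [ 0.5897508  -0.12631658]
 ends [array([ 0.67240194, -0.10507278]), array([ 0.55236518, -0.13662763])] 0.12411500037140792
wrist z 0.104 dir 18.669916 pt [ 0.5923691  -0.12566575]
 ends [array([ 0.67251499, -0.10506585]), array([ 0.55611655, -0.13566427])] 0.12035306424413106
depthz at bar
[ 0.61816913 -0.11937224  0.11103645] lid [array([ 0.6512, -0.0399,  0.1052]), array([0.6379, 0.0213, 0.1031]), array([ 0.5789, -0.0614,  0.1037]), array([0.6839, 0.0867, 0.0995])]
lid corners 0.095 [array([0.6866, 0.1183]), array([ 0.7289, -0.0355])]
lid corners 0.1 [array([0.6864, 0.1149]), array([ 0.7281, -0.0366])]
top widths [5, 5, 5, 5, 5, 5, 4, 5, 4, 5, 4]
top z 0.089 dir 15.2709 pt [ 0.61396265 -0.11856852]
top z 0.094 dir 15.270973 pt [ 0.61241317 -0.1187002 ]
top z 0.104 dir 15.270964 pt [ 0.60931414 -0.11896356]
```

Emit:
{"op": "send_rows", "data": {"motion": [[[0.5,-0.2,1.1,0,0,-0.6],[0,0,1.1,0,0,0],[0,0,1.1,0,0,0],[0,0,1.1,0,0,0],[0,0,1.1,0,0,0],[0,0,1.1,0,0,0],[0,0,1.1,0,0,0],[0,0,1.1,0,0,0],[0,0,1.1,0,0,0],[0,0,1.1,0,0,0]]], "gripper": 3.2}}

```text
time_s: 3.9
ee_pos: [0.6124, -0.1177, 0.1438]
orientation: [180.0, 0.0, 15.5]
contact_force: [-0.2, 0.1, 0.3]
finger_gap: 0.0319
grip_force: 0.0
```

Run:
```python
from cell import status, vision
import cv2,numpy as np
s=status.get_state(); print(s["time_s"],s["ee_pos"],s["orientation"],s["finger_gap"])
c=vision.calibration("wrist"); im,d=vision.get_image("wrist")
cv2.imwrite("pics/w2.png",im[80:380,160:480])
```

```text
3.9 [ 0.61238595 -0.11769285  0.14384704] [1.79998787e+02 5.54912019e-04 1.55262189e+01] 0.03185770729785733
```

View pics/w2.png

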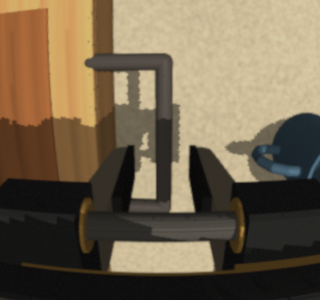

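The crop shows the bar at about column 165, between the fingertips at columns 133 and 190, so it is centred. I'll go down and close.

Emit:
{"op": "send_rows", "data": {"motion": [[[0,0,0.8,0,0,0],[0,0.1,0.8,0,0,0],[0,0,0.8,0,0,0],[0,0,0.8,0,0,0],[0,0,0.8,0,0,0],[0,0,0.7,0,0,0],[0,0,0.6,0,0,0],[0,0,0.5,0,0,0],[0,0,0.2,0,0,0],[0,0,0,0,0,0]]]}}

```text
time_s: 5.2
ee_pos: [0.6126, -0.1186, 0.0845]
orientation: [-180.0, 0.0, 15.5]
contact_force: [-0.6, 0.8, -0.4]
finger_gap: 0.032
grip_force: 0.0
```

Emit:
{"op": "send_rows", "data": {"motion": [[[0,0,0,0,0,0],[0,0,0,0,0,0],[0,0,0,0,0,0],[0,0,0,0,0,0],[0,0,0,0,0,0],[0,0,0,0,0,0],[0,0,0,0,0,0],[0,0,0,0,0,0],[0,0,0,0,0,0],[0,0,0,0,0,0]]], "gripper": 0.6}}

```text
time_s: 6.45
ee_pos: [0.613, -0.119, 0.0848]
orientation: [180.0, -0.0, 15.5]
contact_force: [1.3, -4.4, 1.8]
finger_gap: 0.0109
grip_force: 30.0
```

Emit:
{"op": "send_rows", "data": {"motion": [[[0,-0.1,-1.07,0,0,0],[0,-0.15,-1.06,0,0,0],[0,-0.2,-1.05,0,0,0],[0,-0.25,-1.04,0,0,0],[0,-0.31,-1.03,0,0,0],[0,-0.36,-1.01,0,0,0],[0,-0.41,-0.99,0,0,0],[0,-0.46,-0.97,0,0,0],[0,-0.5,-0.94,0,0,0],[0,-0.55,-0.92,0,0,0]]]}}

```text
time_s: 7.7
ee_pos: [0.6042, -0.0879, 0.1858]
orientation: [179.9, -0.0, 15.5]
contact_force: [3.2, -6.7, -0.4]
finger_gap: 0.0107
grip_force: 30.0
```

Emit:
{"op": "send_rows", "data": {"motion": [[[0,-0.58,-0.89,0,0,0],[0,-0.62,-0.86,0,0,0],[0,-0.66,-0.83,0,0,0],[0,-0.7,-0.79,0,0,0],[0,-0.75,-0.75,0,0,0],[0,-0.8,-0.71,0,0,0],[0,-0.83,-0.67,0,0,0],[0,-0.86,-0.63,0,0,0],[0,-0.89,-0.59,0,0,0],[0,-0.92,-0.54,0,0,0]]]}}

```text
time_s: 8.95
ee_pos: [0.5851, -0.0154, 0.2602]
orientation: [179.7, -0.2, 15.5]
contact_force: [1.9, -11.3, 11.1]
finger_gap: 0.0112
grip_force: 30.0
```

Emit:
{"op": "send_rows", "data": {"motion": [[[0,-0.92,-0.61,0,0,0],[0,-0.94,-0.56,0,0,0],[0,-0.97,-0.41,0,0,0],[0,-1.0,-0.36,0,0,0],[0,-1.02,-0.31,0,0,0],[0,-1.03,-0.26,0,0,0],[0,-1.05,-0.21,0,0,0],[0,-1.06,-0.15,0,0,0],[0,-1.06,-0.1,0,0,0],[0,-1.06,-0.05,0,0,0]]]}}

```text
time_s: 10.2
ee_pos: [0.5563, 0.0843, 0.2884]
orientation: [180.0, -0.0, 15.5]
contact_force: [1.6, -4.2, 3.5]
finger_gap: 0.0111
grip_force: 30.0
```

Emit:
{"op": "send_rows", "data": {"motion": [[[0,0,0,0,0,0],[0,0,0,0,0,0],[0,0,0,0,0,0],[0,0,0,-2.5,0,0],[0,0,0,-2.5,0,0],[0,0,0,-2.5,0,0],[0,0,0,-2.5,0,0],[0,0,0,-2.5,0,0],[0,0,0,-2.5,0,0],[0,0,0,0,0,0]]], "gripper": 3.0}}

```text
time_s: 11.45
ee_pos: [0.556, 0.0843, 0.2877]
orientation: [165.0, 0.1, 15.6]
contact_force: [0.5, 0.3, 0.4]
finger_gap: 0.0299
grip_force: 0.0
```

Emit:
{"op": "send_rows", "data": {"motion": [[[0,-0.2,0,0,0,0],[0,-0.2,0,0,0,0],[0,-0.2,0,0,0,0],[0,-0.2,0,0,0,0],[0,-0.2,0,0,0,0],[0,-0.2,0,0,0,0],[0,-0.2,0,0,0,0],[0,-0.2,0,0,0,0],[0,-0.1,0,0,0,0],[0,0,0,0,0,0]]]}}

```text
time_s: 12.7
ee_pos: [0.5519, 0.0998, 0.2837]
orientation: [165.0, 0.0, 15.5]
contact_force: [-0.0, -1.2, 2.6]
finger_gap: 0.0302
grip_force: 1.0
```

Emit:
{"op": "send_rows", "data": {"motion": [[[0,-0.1,0,0,0,0],[0,-0.1,0,0,0,0],[0,-0.1,0,0,0,0],[0,-0.1,0,0,0,0],[0,-0.1,0,0,0,0],[0,-0.1,0,0,0,0],[0,-0.1,0,0,0,0],[0,-0.1,0,0,0,0],[0,-0.1,0,0,0,0],[0,-0.1,0,0,0,0]]]}}

```text
time_s: 13.95
ee_pos: [0.5504, 0.1078, 0.2825]
orientation: [164.8, -0.1, 15.5]
contact_force: [2.2, -7.8, 9.7]
finger_gap: 0.0299
grip_force: 5.3
```

Emit:
{"op": "send_rows", "data": {"motion": [[[0,-0.05,-0.05,0,0,0],[0,-0.05,-0.05,0,0,0],[0,-0.05,-0.05,0,0,0],[0,-0.05,-0.03,0,0,0],[0,-0.05,-0.03,0,0,0],[0,-0.05,-0.01,0,0,0],[0,-0.05,-0.01,0,0,0],[0,-0.05,-0.01,0,0,0],[0,-0.05,-0.01,0,0,0],[0,-0.05,-0.01,0,0,0]]]}}

```text
time_s: 15.2
ee_pos: [0.548, 0.113, 0.2824]
orientation: [164.9, 0.0, 15.5]
contact_force: [3.2, -7.1, 2.5]
finger_gap: 0.0301
grip_force: 4.5
```

Emit:
{"op": "send_rows", "data": {"motion": [[[0,-0.05,-0.02,0,0,0],[0,-0.05,-0.01,0,0,0],[0,-0.05,-0.01,0,0,0],[0,-0.05,-0.01,0,0,0],[0,-0.05,-0.01,0,0,0],[0,-0.05,-0.01,0,0,0],[0,-0.05,-0.01,0,0,0],[0,-0.05,-0.01,0,0,0],[0,-0.05,-0.01,0,0,0],[0,0,0,0,0,0]]]}}

```text
time_s: 16.45
ee_pos: [0.5467, 0.1174, 0.2819]
orientation: [164.9, 0.1, 15.5]
contact_force: [2.7, -7.1, 0.6]
finger_gap: 0.0297
grip_force: 4.2
```

Emit:
{"op": "send_rows", "data": {"motion": [[[0,-0.04,-0.01,0,0,0],[0,-0.04,0,0,0,0],[0,-0.04,-0.01,0,0,0],[0,-0.04,0,0,0,0],[0,-0.04,-0.01,0,0,0],[0,-0.04,0,0,0,0],[0,-0.04,-0.01,0,0,0],[0,-0.04,0,0,0,0],[0,-0.04,-0.01,0,0,0],[0,0,0,0,0,0]]]}}

```text
time_s: 17.7
ee_pos: [0.5458, 0.1204, 0.2816]
orientation: [164.8, 0.1, 15.5]
contact_force: [3.7, -10.4, 1.4]
finger_gap: 0.0302
grip_force: 5.4
```

Emit:
{"op": "send_rows", "data": {"motion": [[[0,-0.03,0,0,0,0],[0,-0.03,0,0,0,0],[0,-0.03,0,0,0,0],[0,-0.03,0,0,0,0],[0,-0.03,0,0,0,0],[0,-0.03,0,0,0,0],[0,-0.03,0,0,0,0],[0,0,0,0,0,0],[0,0,0,0,0,0],[0,0,0,0,0,0]]]}}

```text
time_s: 18.95
ee_pos: [0.5455, 0.122, 0.2814]
orientation: [164.8, 0.0, 15.5]
contact_force: [3.9, -12.0, 3.0]
finger_gap: 0.0301
grip_force: 6.4
```

Emit:
{"op": "send_rows", "data": {"motion": [[[0,0.2,0,0,0,0],[0,0.3,0,0,0,0],[0,0.3,0,0,0,0],[0,0.2,0,0,0,0],[0,0,-0.3,0,0,0],[0,0,-0.8,0,0,0],[0,0,-1.2,0,0,0],[0,0,-1.5,0,0,0],[0,0,-1.8,0,0,0],[0,0,-1.8,0,0,0]]]}}

```text
time_s: 20.2
ee_pos: [0.5427, 0.1337, 0.3569]
orientation: [165.0, -0.0, 15.5]
contact_force: [0.3, -0.6, 0.1]
finger_gap: 0.0301
grip_force: 0.0
```

```bash
python3 - <<'E'
from cell import status, vision
import cv2,numpy as np
from h import *
s=status.get_state(); print(s["time_s"],s["ee_pos"],s["orientation"],s["contact_force"])
c=vision.calibration("wrist"); im,d=vision.get_image("wrist")
np.savez("w3.npz",im=im,d=d,W=c["world_to_cam"],k=[c["fx"],c["fy"],c["cx"],c["cy"]])
im2,d2=vision.get_image("top"); c=vision.calibration("top")
np.savez("top1.npz",im=im2,d=d2,W=c["world_to_cam"],k=[c["fx"],c["fy"],c["cx"],c["cy"]])
im3,_=vision.get_image("scene")
cv2.imwrite("pics/m3.png",np.hstack([cv2.resize(im,(400,250)),cv2.resize(im3,(400,250))]))
E
python3 go.py 0.4375 -0.2735 0.19 105.5 20
```

```text
20.2 [0.54268736 0.13369361 0.35687509] [ 1.65008840e+02 -3.99589473e-02  1.55341485e+01] [ 0.29070953 -0.61692963  0.13203743]
[-1.06, 1.54, 1.27, 0.59, 0.58, -4.47], 
[-1.19, 1.47, 1.25, 0.59, 0.58, -4.47], 
[-1.31, 1.38, 1.22, 0.59, 0.58, -4.47], 
[-1.43, 1.29, 1.19, 0.59, 0.58, -4.47], 
[-1.54, 1.19, 1.16, 0.59, 0.58, -4.47], 
[-1.64, 1.07, 1.13, 0.59, 0.58, -4.47], 
[-1.73, 0.95, 1.11, 0.59, 0.58, -4.47], 
[-1.81, 0.83, 1.08, 0.59, 0.58, -4.47], 
[-1.88, 0.7, 1.05, 0.59, 0.58, -4.47], 
[-1.94, 0.56, 1.03, 0.59, 0.58, -4.47], 
[-1.99, 0.41, 1.0, 0.59, 0.58, -4.47], 
[-2.02, 0.27, 0.98, 0.59, 0.58, -4.47], 
[-2.05, 0.12, 0.96, 0.59, 0.58, -4.47], 
[-2.06, -0.03, 0.93, 0.59, 0.58, -4.47], 
[-2.06, -0.18, 0.91, 0.59, 0.58, -4.47], 
[-2.05, -0.33, 0.9, 0.59, 0.58, -4.47], 
[-2.03, -0.48, 0.88, 0.59, 0.58, -4.47], 
[-1.99, -0.63, 0.87, 0.59, 0.58, -4.47], 
[-1.95, -0.78, 0.85, 0.59, 0.58, -4.47], 
[-1.89, -0.92, 0.84, 0.59, 0.58, -4.47], 
20.35 [0.5431 0.1337 0.3566] [ 1.6501e+02 -1.3000e-01  1.5550e+01] [-0.1  0.1  0. ] 0.030128947616282584
```

View pics/m3.png

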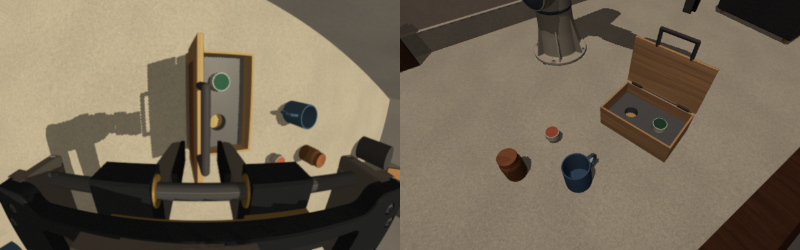

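The wrist view (left) shows the open lid at about column 195, the green stored pod at (221,83) and the empty well at (217,122). The scene view (right) shows the lid up, the well at (632,113) and the pod at (552,134). I'll measure the well and the stored pod now.

Run:
```python
from h import *
def green(im): 
    h=cv2.cvtColor(im,cv2.COLOR_BGR2HSV); m=((h[...,0]>40)&(h[...,0]<90)&(h[...,1]>80)&(h[...,2]>40)).astype(np.uint8)
    n,l,s,c=cv2.connectedComponentsWithStats(m); i=1+np.argmax(s[1:,4]); return c[i],s[i]
im,d,W,k=load("w3"); c,s=green(im); print("wrist green",c,s,fplane(W,k,*c,.062))
v,u=np.mgrid[:400,:640]; x,y=(u-k[2])/k[0],(v-k[3])/k[1]; r=np.hypot(x,y)+1e-9
C=np.stack([x/r*np.tan(r)*d,y/r*np.tan(r)*d,d],-1); P=(C-W[:3,3])@W[:3,:3]
def well(P,d):
    q=np.linalg.norm(P[...,:2]-[.5254,-.0074],axis=-1)
    pl=(q<.06)&(d>0); print(" plate z",np.median(P[pl][:,2]))
    m=(q<.04)&(d>0)&(P[...,2]<.03); print(" n",m.sum(),"mean",P[m].mean(0),"min/max",P[m].min(0),P[m].max(0))
    return m
m=well(P,d); uv=np.argwhere(m)[:,::-1]; print(uv.min(0),uv.max(0))
if len(uv): w=np.array([fplane(W,k,a,b,.040)[:2] for a,b in uv]).astype(np.float32); print(" circle at z.04",cv2.minEnclosingCircle(w))
im,d,W,k=load("top1"); P=cloud(d,W,k)
try: c,s=green(im); print("top green",c,s,plane(W,k,*c,.062)); m=well(P,d); uv=np.argwhere(m)[:,::-1]; w=np.array([plane(W,k,a,b,.040)[:2] for a,b in uv]).astype(np.float32); print(" circle",cv2.minEnclosingCircle(w))
except Exception as e: print(e)
```

```text
wrist green [353.74477958 130.54292343] [343 119  23  24 431] [0.63262073 0.02203819 0.062     ]
 plate z 0.03909234057236637
 n 452 mean [ 0.52373513 -0.01801511  0.00981882] min/max [ 0.50259252 -0.03314871  0.0024466 ] [0.54757392 0.0009577  0.02998837]
[337 182] [359 207]
 circle at z.04 ((0.527737021446228, -0.005325522739440203), 0.02294267900288105)
top green [254.59786477 153.64412811] [245 145  20  19 281] [0.63115412 0.0219023  0.062     ]
 plate z 0.040318216554949285
 n 359 mean [ 0.52933031 -0.00415241  0.00849177] min/max [ 0.50763204 -0.02544631  0.00303432] [0.5492401  0.01546602 0.02935549]
 circle ((0.5233811140060425, -0.009715194813907146), 0.02228161320090294)
```

Emit:
{"op": "send_rows", "data": {"motion": [[[-1.1,1.5,1.3,0.6,0.6,-4.5],[-1.2,1.5,1.2,0.6,0.6,-4.5],[-1.3,1.4,1.2,0.6,0.6,-4.5],[-1.4,1.3,1.2,0.6,0.6,-4.5],[-1.5,1.2,1.2,0.6,0.6,-4.5],[-1.6,1.1,1.1,0.6,0.6,-4.5],[-1.7,1.0,1.1,0.6,0.6,-4.5],[-1.8,0.8,1.1,0.6,0.6,-4.5],[-1.9,0.7,1.0,0.6,0.6,-4.5],[-1.9,0.6,1.0,0.6,0.6,-4.5]]], "gripper": 7.0}}

```text
time_s: 21.6
ee_pos: [0.4908, -0.0711, 0.2723]
orientation: [172.7, 3.0, 61.0]
contact_force: [0.0, -0.3, -0.8]
finger_gap: 0.07
grip_force: 0.0
```

Emit:
{"op": "send_rows", "data": {"motion": [[[-2.0,0.4,1.0,0.6,0.6,-4.5],[-2.0,0.3,1.0,0.6,0.6,-4.5],[-2.0,0.1,1.0,0.6,0.6,-4.5],[-2.1,0,0.9,0.6,0.6,-4.5],[-2.1,-0.2,0.9,0.6,0.6,-4.5],[-2.0,-0.3,0.9,0.6,0.6,-4.5],[-2.0,-0.5,0.9,0.6,0.6,-4.5],[-2.0,-0.6,0.9,0.6,0.6,-4.5],[-1.9,-0.8,0.8,0.6,0.6,-4.5],[-1.9,-0.9,0.8,0.6,0.6,-4.5]]]}}

```text
time_s: 22.85
ee_pos: [0.44, -0.2739, 0.1887]
orientation: [-179.9, -0.3, 106.2]
contact_force: [-0.4, -0.6, -0.3]
finger_gap: 0.0696
grip_force: 0.0
```

Run:
```python
from cell import status, vision
import cv2,numpy as np
s=status.get_state(); print(s["time_s"],s["ee_pos"],s["orientation"],s["finger_gap"])
for n,f in(("wrist","w4"),("top","top2")):
    c=vision.calibration(n); im,d=vision.get_image(n)
    cv2.imwrite("pics/%s.png"%f,im); np.savez(f+".npz",im=im,d=d,W=c["world_to_cam"],k=[c["fx"],c["fy"],c["cx"],c["cy"]])
```

```text
22.85 [ 0.43996234 -0.27390415  0.18873095] [-179.86306216   -0.33586629  106.23554886] 0.06958109466703799
```

View pics/w4.png

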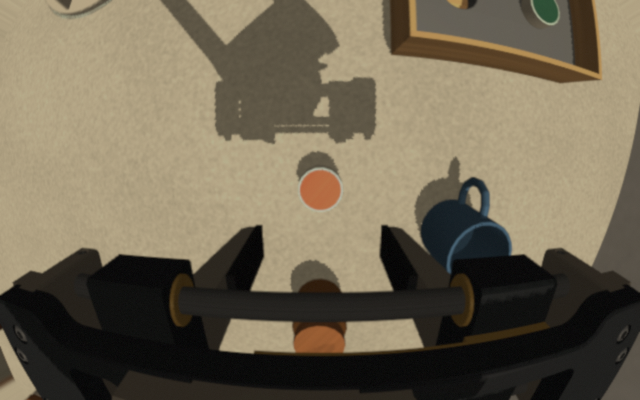

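The wrist view shows the pod's copper top centred at about (321,189), between the fingers. The mug is to the right at (470,235). The well is at (0.5256, -0.0074): two views, the mirrored stored pod and the hinge geometry all agree.

```bash
python3 - <<'E'
from h import *
im,d,W,k=load("w4"); h=cv2.cvtColor(im,cv2.COLOR_BGR2HSV)
m=((h[...,1]>110)&(h[...,2]>120)&((h[...,0]<16))).astype(np.uint8); m[:150]=0;m[230:]=0;m[:,:280]=0;m[:,360:]=0
uv=np.argwhere(m>0)[:,::-1]; w=np.array([fplane(W,k,a,b,.044)[:2] for a,b in uv]).astype(np.float32)
print("pod",len(uv),w.mean(0),cv2.minEnclosingCircle(w))
E
python3 go.py 0.4375 -0.2735 0.05 105.4
```

```text
pod 1220 [ 0.43917713 -0.27455866] ((0.439204603433609, -0.2747901678085327), 0.020910115912556648)
[0.01, -0.01, 1.38, -0.02, -0.03, 0.07], 
[0.01, -0.01, 1.38, -0.02, -0.03, 0.07], 
[0.01, -0.01, 1.38, -0.02, -0.03, 0.07], 
[0.01, -0.02, 1.38, -0.02, -0.03, 0.07], 
[0.01, -0.02, 1.38, -0.02, -0.03, 0.07], 
[0.01, -0.02, 1.38, -0.02, -0.03, 0.07], 
[0.01, -0.02, 1.38, -0.02, -0.03, 0.07], 
[0.01, -0.02, 1.38, -0.02, -0.03, 0.07], 
[0.01, -0.02, 1.38, -0.02, -0.03, 0.07], 
[0.01, -0.02, 1.38, -0.02, -0.03, 0.07], 
22.95 [ 0.4397 -0.2745  0.1883] [-179.82   -0.34  106.08] [0.5 0.3 0.2] 0.06989997588377528
```

Emit:
{"op": "send_rows", "data": {"motion": [[[0,-0.1,2.0,-0.2,-0.3,0.7],[0,0,2.0,0,0,0],[0,0,2.0,0,0,0],[0,0,2.0,0,0,0],[0,0,2.0,0,0,0],[0,0,2.0,0,0,0],[0,0,2.0,0,0,0],[0,0,1.4,0,0,0],[0,0,0.9,0,0,0],[0,0,0,0,0,0]]]}}

```text
time_s: 24.2
ee_pos: [0.4398, -0.2733, 0.0263]
orientation: [179.9, -0.0, 105.4]
contact_force: [-0.1, 0.7, 0.6]
finger_gap: 0.0697
grip_force: 0.0
```

Emit:
{"op": "send_rows", "data": {"motion": [[[0,0,0,0,0,0],[0,0,0,0,0,0],[0,0,0,0,0,0],[0,0,0,0,0,0],[0,0,0,0,0,0],[0,0,0,0,0,0],[0,0,0,0,0,0],[0,0,0,0,0,0],[0,0,0,0,0,0],[0,0,0,0,0,0]]], "gripper": 4.4}}

```text
time_s: 25.45
ee_pos: [0.4404, -0.2738, 0.0271]
orientation: [179.8, 0.1, 105.4]
contact_force: [-0.9, 1.2, 6.8]
finger_gap: 0.0475
grip_force: 30.0
```

```bash
python3 go.py 0.5256 -0.0074 0.14 105.4 20 | tail -1
```

```text
25.45 [ 0.4404 -0.2738  0.0271] [1.7985e+02 7.0000e-02 1.0540e+02] [-0.9  1.2  6.8] 0.04753701488531847
```

Emit:
{"op": "send_rows", "data": {"motion": [[[0,0,-1.2,0,0,0],[0,0,-2.5,0,0,0],[0,0,-3.0,0,0,0],[0,0,-3.0,0,0,0],[0.8,0.5,-2.0,0,0,0],[1.5,1.0,-0.6,0,0,0],[1.7,1.1,0,0,0,0],[1.7,1.1,0,0,0,0],[1.7,1.1,0,0,0,0],[1.7,1.1,0,0,0,0]]]}}

```text
time_s: 26.7
ee_pos: [0.4722, -0.1686, 0.1491]
orientation: [179.9, -0.0, 105.4]
contact_force: [0.4, -0.4, -0.4]
finger_gap: 0.0472
grip_force: 30.0
```

Emit:
{"op": "send_rows", "data": {"motion": [[[1.7,1.1,0,0,0,0],[1.7,1.1,0,0,0,0],[1.7,1.1,0,0,0,0],[1.7,1.1,0,0,0,0],[1.7,1.1,0,0,0,0],[1.7,1.1,0,0,0,0],[1.7,1.1,0,0,0,0],[1.5,0.9,0,0,0,0],[1.0,0.8,0,0,0,0],[0,0,0,0,0,0]]]}}

```text
time_s: 27.95
ee_pos: [0.525, -0.0057, 0.1497]
orientation: [179.9, 0.0, 105.5]
contact_force: [0.0, -0.2, -0.6]
finger_gap: 0.0471
grip_force: 30.0
```

```bash
python3 go.py 0.5254 -0.0065 0.07 105.4 1
python3 - <<'E'
from cell import status, vision
import cv2,numpy as np
c=vision.calibration("wrist"); im,d=vision.get_image("wrist")
cv2.imwrite("pics/w5.png",im[60:360,120:520]); np.savez("w5.npz",im=im,d=d,W=c["world_to_cam"],k=[c["fx"],c["fy"],c["cx"],c["cy"]])
E
```

```text
[-0.09, -0.0, 7.97, 0.12, 0.03, 0.07], 
27.95 [ 0.525  -0.0057  0.1497] [1.7988e+02 3.0000e-02 1.0547e+02] [ 0.  -0.2 -0.6] 0.04709433773532815
```

View pics/w5.png

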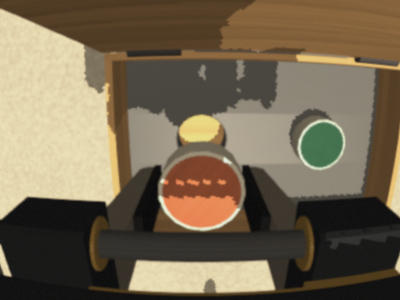

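The crop shows the pod's copper top centred at about (202,190). It is lined up with the empty well behind it at (202,132), and the green pod is at (322,145). I'll check the held pod's centre.

Run:
```python
from h import *
im,d,W,k=load("w5"); h=cv2.cvtColor(im,cv2.COLOR_BGR2HSV)
m=((h[...,1]>110)&(h[...,2]>70)&(h[...,0]<13)).astype(np.uint8); m[:210]=0;m[292:]=0;m[:,:275]=0;m[:,370:]=0
uv=np.argwhere(m>0)[:,::-1]; w=np.array([fplane(W,k,a,b,.1665)[:2] for a,b in uv]).astype(np.float32)
print(len(uv),cv2.minEnclosingCircle(w),cv2.fitEllipse(w))
```

```text
4378 ((0.5259820222854614, -0.00561617873609066), 0.021452365443110466) ((0.5258850455284119, -0.005404862575232983), (0.03448966145515442, 0.034629613161087036), 70.81629180908203)
```

Emit:
{"op": "send_rows", "data": {"motion": [[[-0.15,0,1.0,0,0,0],[0,0,1.2,0,0,0],[0,0,1.2,0,0,0],[0,0,1.2,0,0,0],[0,0,1.2,0,0,0],[0,0,0.8,0,0,0],[0,0,0.6,0,0,0],[0,0,0.5,0,0,0],[0,0,0.5,0,0,0],[0,0,0.4,0,0,0]]]}}

```text
time_s: 29.25
ee_pos: [0.5255, -0.0078, 0.0637]
orientation: [179.9, 0.0, 105.4]
contact_force: [-0.1, 0.5, -0.7]
finger_gap: 0.047
grip_force: 30.0
```

Emit:
{"op": "send_rows", "data": {"motion": [[[0,0,0.3,0,0,0],[0,0,0.2,0,0,0],[0,0,0.2,0,0,0],[0,0,0.2,0,0,0],[0,0,0.2,0,0,0],[0,0,0.2,0,0,0],[0,0,0.1,0,0,0],[0,0,0.1,0,0,0],[0,0,0,0,0,0],[0,0,0,0,0,0]]]}}

```text
time_s: 30.5
ee_pos: [0.5255, -0.0079, 0.0489]
orientation: [179.9, 0.0, 105.4]
contact_force: [-0.1, 0.5, -0.8]
finger_gap: 0.0471
grip_force: 30.0
```

Emit:
{"op": "send_rows", "data": {"motion": [[[0,0,0.08,0,0,0],[0,0,0.08,0,0,0],[0,0,0.08,0,0,0],[0,0,0.06,0,0,0],[0,0,0.05,0,0,0],[0,0,0,0,0,0],[0,0,0,0,0,0],[0,0,0,0,0,0],[0,0,0,0,0,0],[0,0,0,0,0,0]]]}}

```text
time_s: 31.75
ee_pos: [0.5255, -0.0079, 0.0454]
orientation: [179.9, 0.0, 105.4]
contact_force: [-0.7, -0.7, -1.4]
finger_gap: 0.0475
grip_force: 30.0
```

Emit:
{"op": "send_rows", "data": {"motion": [[[0,0,0,0,0,0],[0,0,0,0,0,0],[0,0,0,0,0,0],[0,0,0,0,0,0],[0,0,0,0,0,0],[0,0,-0.5,0,0,0],[0,0,-1.0,0,0,0],[0,0,-1.5,0,0,0],[0,0,-2.0,0,0,0],[0,0,-2.0,0,0,0]]], "gripper": 6.2}}

```text
time_s: 33.0
ee_pos: [0.5255, -0.0079, 0.117]
orientation: [179.8, 0.0, 105.4]
contact_force: [0.5, -0.2, -0.1]
finger_gap: 0.0621
grip_force: 0.0
```

Emit:
{"op": "send_rows", "data": {"motion": [[[0,0,-2.5,0,0,0],[-0.5,0,-3.0,0,0,0],[-1.5,0,-3.0,0,0,0],[-3.0,0,-2.0,0,0,0],[-4.0,0,0,0,0,0],[-4.0,0,0,0,0,0],[-3.0,0,0,0,0,0],[-2.0,0,0,0,0,0],[0,0,0,0,0,0],[0,0,0,0,0,0]]]}}

```text
time_s: 34.25
ee_pos: [0.5726, -0.1805, 0.2205]
orientation: [179.9, 0.0, 105.4]
contact_force: [0.6, 0.0, 0.1]
finger_gap: 0.0619
grip_force: 0.0
```

Run:
```python
from cell import status, vision
from h import *
s=status.get_state(); print(s["time_s"],s["ee_pos"],s["contact_force"])
c=vision.calibration("wrist"); W=c["world_to_cam"]; k=[c["fx"],c["fy"],c["cx"],c["cy"]]; im,d=vision.get_image("wrist")
v,u=np.mgrid[:400,:640]; x,y=(u-k[2])/k[0],(v-k[3])/k[1]; r=np.hypot(x,y)+1e-9
P=(np.stack([x/r*np.tan(r)*d,y/r*np.tan(r)*d,d],-1)-W[:3,3])@W[:3,:3]
for n,c0 in(("pod",(.5256,-.0074)),("stored",(.6319,.022))):
    m=(np.linalg.norm(P[...,:2]-c0,axis=-1)<.017)&(d>0)&(P[...,2]<.1); A=np.c_[P[m][:,:2]-c0,np.ones(m.sum())]; print(n,m.sum(),np.linalg.lstsq(A,P[m][:,2],rcond=None)[0].round(4))
im2,_=vision.get_image("scene")
cv2.imwrite("pics/f.png",np.hstack([cv2.resize(im,(400,250)),im2[60:310,220:620]]))
```

```text
34.25 [ 0.57256968 -0.18052271  0.22054079] [0.58285227 0.02557193 0.10262478]
pod 724 [-0.001   0.      0.0621]
stored 634 [0.001  0.0013 0.0622]
```

View pics/f.png

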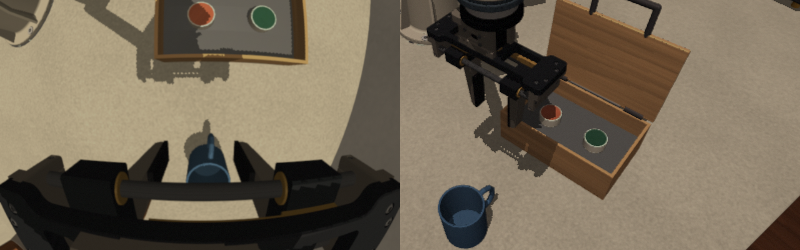

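The final view shows both pods seated side by side, at (201,14) and (263,17) in the wrist half, with the lid open and the mug upright. The pod's top is level at 62.1 mm, matching the stored pod at 62.2 mm. I'm handing in.

```bash
python3 -c "
from cell import ticket; print(ticket.sign_off())"
```

```text
the job is handed in; nothing more can be done
None
```

The job is handed in at about 34 s: the pod sits level and fully home, and the lid was pushed through a roughly 7.5 N catch until the force climbed to about 12.6 N. I take that rise as the hard stop, but I judged the stop by feel only, because the catch angle could not be read.

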